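# Bolt the specimen box shut past its spring catch

## Task

Bolt the specimen box shut: hold the spring catch bar on its lid down with one fingertip and, while it stays down, push the upright lug of the sliding bolt with the other fingertip until the bolt is fully home in its keeper. Then let go, so that the catch springs back up behind the bolt. Leave the small round mounts and the tape roll where they are.

Things in the scene. Friction and masses are not known exactly. Their poses are not given: they have to be found in the camera images.
- specimen_box: Fixed flat box, grey body, bare metal top, 170 (its x) x 250 (its y) x 50 mm high; origin under its centre on the desk, z up, yaw within 0.45 rad of the world's. The bolt runs along y at x = +30, the catch bar along y at x = -30; the bolt slides home to +y. 'Box' coordinates below are mm in this frame.
- keeper_mid (a point): Centre of the keeper's eye at box (30, 96, 60), on the bolt's axis: a steel arch on the fixed panel beyond the lid's seam (y = 69), x = 16..44, y = 89..103, top z = 73. The bolt's rod end must pass through it.
- lug_face (a point): On the rear (-y) face of the bolt's upright dark steel lug, at box (30, -22 + bolt travel, 98); moves with it. Lug: x = 16..44, 10 thick in y, top z = 110. Behind it lies only the rod (diameter 12) in its channel, top z = 66. Part of the bolt is also a flat side plate from the lug's rear face forward: x = -8..34, 38 long in y, z = 67..75.
- bolt (a joint): Travel of the bolt to box +y, m: 0 drawn back, 0.062 home at its stop; starts at 0 to 0.006. About 2 N friction, stays where left. With the catch up, the catch's tooth (cross piece between bar and bolt, y = 24..32, top z = 73) blocks the side plate at 0.008. Beyond 0.054 the tooth can rise behind the plate and keeps the bolt home.
- bar_top (a point): Centre of the catch bar's top face, at box (-30, -7, 92) when up; moves down with the bar. Dark steel bar, 28 wide in x (-44..-16), 130 long in y (-72..58): a fingertip can stay on it and slide along it during the whole bolt stroke.
- catch (a joint): How far the catch bar is pressed straight down, in m: 0 up, 0.012 bottomed. A spring pushes it up with about 2.5 N at 0 and 6 N at 0.012. The tooth clears the bolt from 0.006 on; about 0.009 is a safe depth.
- mount_04_mid (a point): Centre (half-way up) of a loose round specimen mount, 30 diameter x 16 high, standing on the box top at the robot side. Not to be moved.
- mount_06_mid (a point): Centre of a loose round specimen mount, 30 diameter x 16 high, standing on the box top at the robot side. Not to be moved.
- mount_03_mid (a point): Centre of a loose round specimen mount, 30 diameter x 14 high, standing on the box top on the far side of the bolt. Not to be moved.
- tape_roll_mid (a point): Centre of a loose tape roll, 55 diameter x 18 high, lying on the desk beside the box. Not to be moved.

How it is judged:
On the way, in this order (a step that is already met when the one before it is completed fails the run):
1. a fingertip holds the catch bar down before the bolt is slid (value of joint catch above 0.006 m and value of joint bolt below 0.012 m and contact force between the fingers and catch above 0.5 N), for 0.1 s.
2. the other fingertip pushes the bolt along while the catch bar is held down (value of joint catch above 0.005 m and value of joint bolt between 0.02 and 0.054 m and contact force between the fingers and catch above 0.5 N and contact force between the fingers and bolt above 0.3 N), for 0.05 s.
3. the bolt is home and the catch has sprung up behind it (value of joint bolt above 0.056 m and value of joint catch below 0.002 m), for 0.2 s.
At the end, for the whole second after the job is handed in: The bolt is home (value above 0.056 of 0.062 m), the catch bar has sprung up again (below 0.002 m), and each mount and the tape roll lies within 12 mm of where it started (all of step 3 and distance of each of mount_04_mid, mount_06_mid, mount_03_mid, tape_roll_mid from where it was at the start of the episode below 0.012 m); the robot touches nothing.
It fails at once if the first mount is lifted or pushed out of its place (more than 20 mm) (distance of mount_04_mid from where it was at the start of the episode above 0.02 m).
It fails at once if the second mount is lifted or pushed out of its place (more than 20 mm) (distance of mount_06_mid from where it was at the start of the episode above 0.02 m).
It fails at once if the third mount is lifted or pushed out of its place (more than 20 mm) (distance of mount_03_mid from where it was at the start of the episode above 0.02 m).
It fails at once if the tape roll is lifted or pushed out of its place (more than 20 mm) (distance of tape_roll_mid from where it was at the start of the episode above 0.02 m).
It also fails if it takes over 35 s, if anything falls off the work surface, if the arm or the gripper's body presses on something with over 40 N, if the wrist force passes 120 N, or if a joint passes its speed limit or range.

## Robot

A 6-joint arm with a two-finger parallel gripper is mounted at the origin on a cart in front of the work surface, level with it; the furniture and walls round the work are solid. World frame = base frame: x ahead of the robot, y to its left, z up, the work surface at z = 0. Lengths are in m, angles in rad, forces in N, time in s.
With the tool pointing down it reaches from about 0.375 to 0.9 m from the base axis. Payload 3.1 kg.
Tool frame: the origin (TCP) lies between the finger pads; the fingertips stand 19 mm ahead of it and the grasp point (between the pads) is the TCP; z points along the fingers, y is the direction in which the jaws open and shut (so a half turn about z gives the same grasp; the last joint's range is limited). The gripper opens to 85 mm and grips with 20 to 120 N. Pads are 22 mm wide; open, the fingers measure 114 mm over their backs; the gripper's body (76 mm by 85 mm) begins 54 mm behind the grasp point. The pads swing forward as they close: fully open they stand 13 mm farther back than shut.
Start: joints at [0.983, 0.527, 1.433, -0, 1.181, -0.178], TCP at [0.249, 0.573, 0.25] pointing down, gripper open.
Joint ranges: [-3.08, 3.08], [-0.75, 2.2], [0.22, 2.44], [-1.43, 4.57], [0, 2.65], [-2.85, 2.85]. Speed limits (rad/s): [2.79, 2.79, 3.14, 3.14, 3.14, 3.14].

## Interface

Orientations are given as a unit quaternion [x, y, z, w].
In Python, from station import manip, optics, job gives the robot as it stands.
- The arm moves only by the shell command python3 -m inch 'ROWS' [OPENING] [FORCE]. ROWS is JSON, one flat list of numbers, 4 for each row, row after row: the shift along the world's x, y, z in cm, then the turn about the world's z in rad. A call has 1 to 20 rows; each row shifts and turns the commanded pose from where the row before left it; what a row does not reach is not made up. A row lasts 1/8 s, in which the tool goes at most 62.5 mm and 10.7 degrees, less where a joint would pass 70% of its speed; a pose out of reach is approached as far as the arm can. A call with a gripper value outside its range is refused whole. OPENING is the opening in per cent of the stroke, from 0 (shut) to 100 (fully open), set as the call begins (- or left out, the last holds). The fingers move at their own pace and stop on an object; FORCE is the grip in N (left out, the last holds). Time passes only in rows, so rows that do not move let the fingers close. It gives the time, the measured TCP pose, the force and the opening at its end, in the units of the state.
- manip.sense(): the state, without advancing time (a new reading comes with each control period).
- optics.snapshot(name): name is "scene" or "side" or "wrist"; returns (picture, depth): 400x640x3 uint8, red, green, blue; 400x640 float32, m along the optical axis (not along the pixel's ray), 0 where there is no reading.
- optics.camera_model(name): a dict with "mtx" (3x3 intrinsics, pixels), "camera_from_world" (4x4, takes a point from world to camera coordinates); the wrist camera has in their place "tool_from_camera" (4x4, takes a point from camera to tool coordinates, whose origin is the TCP and whose axes are the flange's). Camera axes: x right, y up, looking along -z (the intrinsics and any distortion apply to the point x, -y, -z); pixel columns grow to the right and rows downward; lengths in m; the calibration is good to about 2 mm. A picture is of the moment at which its call begins: read the wrist's pose just before it. camera_model takes no time and is no camera call.
- job.sign_off(): hands the job in, once; it reports no verdict.
The state is a dict: "t": time; "q": joint angles; "qd": joint speeds; "tau": joint torques, N m; "tcp_pos": TCP position; "tool_rot": TCP orientation; "force": force on the tool from outside, world axes, zero at the start; "ft_torque": the same for the moment, N m; "finger_gap": opening from 0.0 (shut) to 1.0 (fully open).
Only numpy, scipy, OpenCV 4.12 (cv2) and the standard library are available. Lean on these libraries where they do the work, as an engineer would, in place of code of your own. Each camera call takes 0.05 s, during which the arm holds its last target.

## Working session

There is one attempt and no reset: what is moved stays moved. The work goes in short steps, Python scripts to look and compute and a shell command to move; the robot and the scene stay as the last step left them, time stands still between calls to the robot, and variables do not carry over. Pictures are saved under pics/ and viewed, and the job is handed in when it is done.

```bash
mkdir -p pics; ls
cat > h.py <<'E'
import numpy as np, cv2
from station import manip, optics, job
def snap(n,tag):
    s=manip.sense(); im,d=optics.snapshot(n)
    cv2.imwrite(f'pics/{tag}.png',im[:,:,::-1]); np.savez(f'pics/{tag}.npz',im=im,d=d,p=s['tcp_pos'],r=s['tool_rot'])
    return im,d,s
E
python3 - <<'E'
from h import *
for n in ['scene','side','wrist']:
    im,d,s=snap(n,n+'0'); m=optics.camera_model(n)
    print(n,{k:np.round(np.array(v),4).tolist() if not isinstance(v,str) else v for k,v in m.items()})
print(s)
E
```

```text
pics
scene {'mtx': [[463.1626, 0.0, 323.8612], [0.0, 463.1626, 200.0673], [0.0, 0.0, 1.0]], 'camera_from_world': [[0.6885, -0.7252, 0.0038, -0.2495], [0.3858, 0.3706, 0.8449, -0.3468], [-0.6141, -0.5802, 0.5349, -0.4542], [0.0, 0.0, 0.0, 1.0]]}
side {'mtx': [[480.368, 0.0, 319.8458], [0.0, 480.368, 202.8243], [0.0, 0.0, 1.0]], 'camera_from_world': [[-0.8113, -0.5846, -0.0126, 0.5447], [0.2024, -0.3009, 0.9319, -0.1322], [-0.5486, 0.7535, 0.3624, -0.8654], [0.0, 0.0, 0.0, 1.0]]}
wrist {'mtx': [[344.62, 0.0, 319.284], [0.0, 344.62, 195.5858], [0.0, 0.0, 1.0]], 'tool_from_camera': [[-0.0005, 0.9471, 0.321, 0.0822], [1.0, 0.0004, 0.0003, -0.0003], [0.0001, 0.321, -0.9471, -0.1237], [0.0, 0.0, 0.0, 1.0]]}
{'t': 0.1, 'q': array([ 9.82438307e-01,  5.28377400e-01,  1.43374897e+00, -1.21267517e-05,
        1.18136588e+00, -1.78496805e-01]), 'qd': array([-0.00176212, -0.0005412 , -0.0019167 , -0.00089884, -0.0007985 ,
        0.00122986]), 'tau': array([ 2.75464481e-04, -4.43301880e+01, -1.78585088e+01, -2.03041141e-04,
        3.85132604e-03,  2.44775106e-05]), 'tcp_pos': array([0.24869587, 0.57275255, 0.24943685]), 'tool_rot': array([ 2.03496869e-01,  9.79075136e-01, -8.82931281e-04, -3.50121522e-04]), 'force': array([0.13587478, 0.50228671, 0.27703501]), 'ft_torque': array([ 0.05841117, -0.03360059,  0.0109762 ]), 'finger_gap': 1.0005876658969062}
```

View pics/scene0.png

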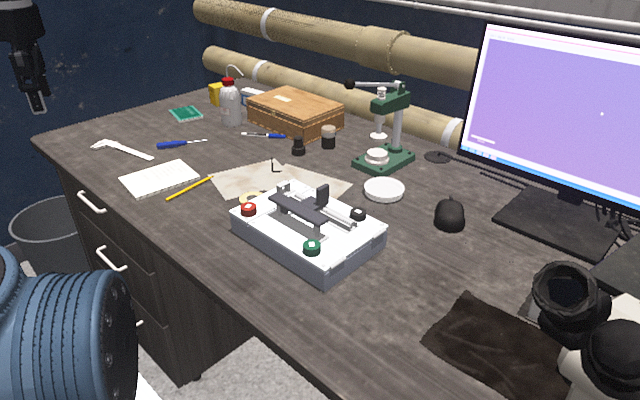

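View pics/side0.png

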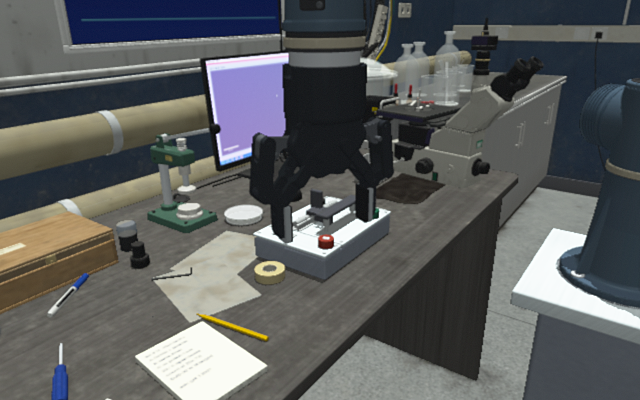

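View pics/wrist0.png

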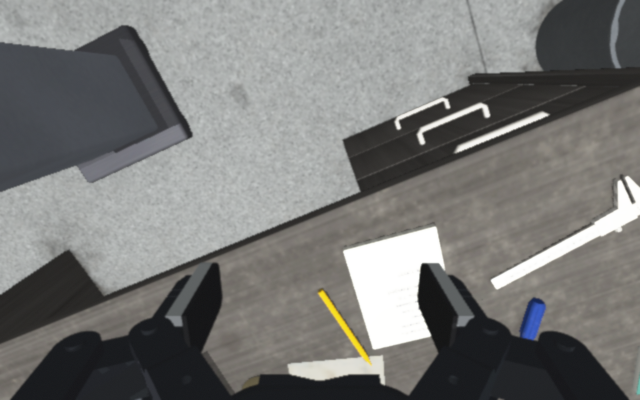

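The scene view shows the box at about (305,225), with its red mount at (249,209), green at (311,247) and black at (357,214). The bolt lug is at (322,195), the bar around (297,208), and the keeper at about (283,187). The side view has the tape at (269,272).

```bash
cat >> h.py <<'E'
def cloud(n,tag):
    z=np.load(f'pics/{tag}.npz'); d=z['d']; m=optics.camera_model(n); K=np.array(m['mtx'])
    v,u=np.mgrid[0:400,0:640]
    pc=np.stack([(u-K[0,2])/K[0,0]*d,-(v-K[1,2])/K[1,1]*d,-d],-1)
    if n=='wrist':
        from scipy.spatial.transform import Rotation as R
        T=np.eye(4);T[:3,:3]=R.from_quat(z['r']).as_matrix();T[:3,3]=z['p'];T=T@np.array(m['tool_from_camera'])
    else: T=np.linalg.inv(np.array(m['camera_from_world']))
    return pc@T[:3,:3].T+T[:3,3], d>0, z['im']
E
python3 - <<'E'
from h import *
for n in ['scene','side']:
    P,ok,im=cloud(n,n+'0')
    reg=np.zeros(ok.shape,bool)
    if n=='scene': reg[170:290,220:395]=1
    else: reg[185:275,250:400]=1
    m=ok&reg&(abs(P[...,2]-.05)<.006)
    m=cv2.morphologyEx(m.astype(np.uint8),cv2.MORPH_OPEN,np.ones((3,3)))>0
    p=P[m]; print(n,m.sum(),np.median(p[:,2]))
    r=cv2.minAreaRect((p[:,:2]*1000).astype(np.float32)); print(r, np.round(cv2.boxPoints(r)))
    for nm,uv in (dict(red=(249,206),green=(311,243),black=(357,211),lug=(322,187),bar=(297,208),keep=(283,184)) if n=='scene' else dict(lug=(317,192),bar=(328,209),red=(326,238),tape=(269,266))).items():
        print(nm,np.round(P[uv[1],uv[0]]*1000,1))
E
```

```text
scene 5101 0.05020491254002646
((518.064208984375, 191.2750244140625), (172.43270874023438, 254.82766723632812), 0.4631485342979431) [[431. 318.]
 [433.  63.]
 [605.  65.]
 [603. 319.]]
red [455.1 280.1  66.8]
green [456.4 118.9  65.6]
black [585.3 127.7  63.4]
lug [546.9 180.3 109.6]
bar [486.  182.5  92.1]
keep [545.1 285.   74.2]
side 2507 0.05171042812697285
((518.0194091796875, 195.338134765625), (172.68963623046875, 253.965087890625), 0.6437461376190186) [[430. 321.]
 [433.  67.]
 [606.  69.]
 [603. 323.]]
lug [541.2 188.4 108.9]
bar [489.3 223.7  95. ]
red [450.2 286.5  68.1]
tape [531.1 354.4  16.3]
```

Run:
```python
import cv2
a=cv2.imread('pics/scene0.png')[165:290,220:400];cv2.imwrite('pics/sc_crop.png',cv2.resize(a,None,fx=4.4,fy=4.4,interpolation=cv2.INTER_CUBIC))
```

```text
(no output)
```

View pics/sc_crop.png

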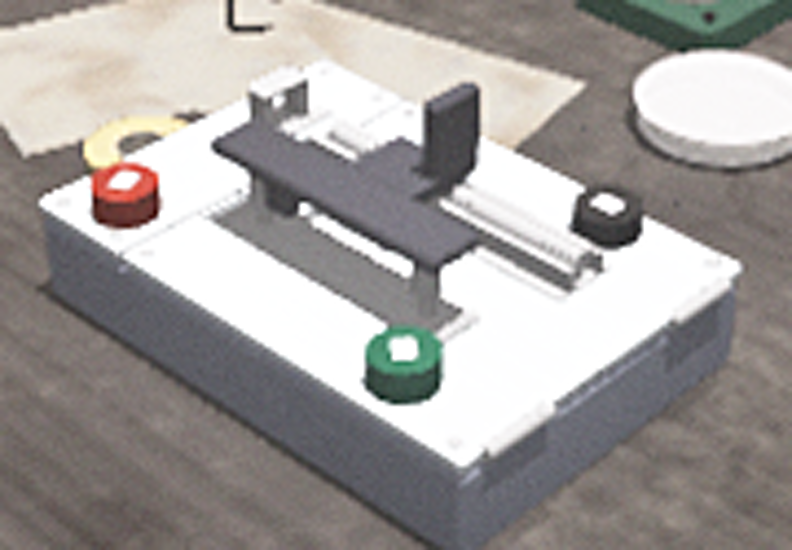

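```bash
python3 -m inch '[2.7,-4.2,0.5,-0.116, 2.7,-4.2,0.5,-0.116, 2.7,-4.2,0.5,-0.116, 2.7,-4.2,0.5,-0.116, 2.7,-4.2,0.5,-0.116, 2.7,-4.2,0.5,-0.116, 2.7,-4.2,0.5,-0.116, 2.7,-4.2,0.5,-0.116, 2.7,-4.2,0.5,-0.116, 2.7,-4.2,0.5,-0.116, 0,0,0,0, 0,0,0,0]' 54
python3 - <<'E'
from h import *
im,d,s=snap('wrist','w1'); print(s['t'],s['tcp_pos'],s['tool_rot'],s['force'],s['finger_gap'])
E
```

```text
t: 1.65
tcp_pos: [0.5184, 0.1533, 0.2999]
tool_rot: [0.707, 0.707, -0.0, -0.001]
force: [-0.2, 0.8, 0.4]
finger_gap: 0.54
1.65 [0.51835085 0.15328288 0.29986103] [ 7.06808612e-01  7.07404344e-01 -4.23504032e-04 -7.06986124e-04] [-0.21963355  0.84725657  0.42620711] 0.540079069510794
```

View pics/w1.png

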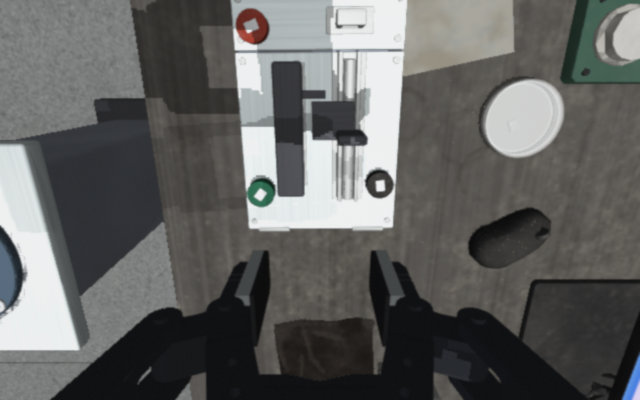

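The wrist view shows the box upright. The bar spans about (288,62) to (288,195), the lug top is near (352,137), the keeper at (352,18), and the mounts at (252,25), (260,192) and (380,184).

Run:
```python
from h import *
P,ok,im=cloud('wrist','w1')
z=P[...,2]*1000
def rect(nm,sl,lo,hi):
    m=np.zeros(ok.shape,bool); m[sl]=1; m&=ok&(z>lo)&(z<hi)
    p=P[m]*1000
    r=cv2.minAreaRect(p[:,:2].astype(np.float32)); print(nm,len(p),'z',np.median(p[:,2]).round(1),np.round(r[0],1),np.round(r[1],1),round(r[2],2),'x',np.round(np.percentile(p[:,0],[1,99]),1),'y',np.round(np.percentile(p[:,1],[1,99]),1))
    return p
p=rect('bar',np.s_[50:210,262:312],84,100)
c=p[:,:2]-p[:,:2].mean(0); w,V=np.linalg.eigh(c.T@c); print('bar axis',V[:,1],np.arctan2(-V[0,1],V[1,1]))
rect('lug',np.s_[110:160,325:375],101,120)
rect('plate',np.s_[85:150,305:358],66,78)
p=rect('top',np.s_[0:235,230:412],46,54)
# left/right/bottom edges of the top
for lab,ax,rng,q in(('xmin',0,(90,300),0),('xmax',0,(90,300),1),('ymin',1,(450,590),0)):
    o=1-ax; pts=[]
    for a in range(rng[0],rng[1],4):
        s=p[abs(p[:,o]-a)<2]
        if len(s)>5: pts.append((a, s[:,ax].min() if q==0 else s[:,ax].max()))
    pts=np.array(pts); f=np.polyfit(*pts.T,1); r=pts[:,1]-np.polyval(f,pts[:,0]); k=abs(r)<2; f=np.polyfit(*pts[k].T,1); print(lab,f,k.sum())
```

```text
bar 3941 z 91.9 [488.6 186.5] [ 28.2 128.8] 0.51 x [475.1 502.6] y [123.9 249.9]
bar axis [-0.00963696  0.99995356] 0.00963710626054383
lug 353 z 109.4 [548.4 182.6] [ 9.8 27.4] 89.63 x [534.7 561.8] y [177.9 187.4]
plate 1725 z 74.9 [531.4 196.3] [46.9 65.8] 9.11 x [505.6 553.2] y [177.8 225.2]
top 25177 z 50.2 [518.8 186.5] [170.6 243.4] 0.5 x [435.2 602.1] y [ 70.  306.4]
xmin [-9.50818692e-03  4.36047381e+02] 53
xmax [-7.50349197e-03  6.04694754e+02] 53
ymin [2.56824049e-02 5.49773792e+01] 23
```

Run:
```python
from h import *
from scipy.spatial.transform import Rotation as R
P,ok,im=cloud('wrist','w1'); z=np.load('pics/w1.npz')
Q=(P-z['p'])@R.from_quat(z['r']).as_matrix()*1000
for lab,sl in(('L',np.s_[240:345,225:275]),('R',np.s_[240:345,365:415])):
    q=Q[sl][ok[sl]]; q=q[(q[:,2]<60)]
    for a in range(-30,30,5):
        s=q[(q[:,2]>=a)&(q[:,2]<a+5)]
        if len(s)>3: print(lab,a,len(s),'x',np.percentile(s[:,0],[2,98]).round(1),'y',np.percentile(s[:,1],[2,98]).round(1))
```

```text
L -30 197 x [ 5.6 13.6] y [-30.8 -24.3]
L -25 483 x [-9.7 12. ] y [-30.3 -22.7]
L -20 313 x [-10.2  11.2] y [-30.6 -22.7]
L -15 351 x [-9.6 11.1] y [-35.2 -22.6]
L -10 320 x [-10.2  11.2] y [-35.9 -22.7]
L -5 312 x [-10.  11.] y [-36.  -22.6]
L 0 273 x [-9.2 11.1] y [-36.1 -22.6]
L 5 241 x [-9.8 11. ] y [-35.  -22.7]
L 10 131 x [-10.4  11. ] y [-30.2 -22.7]
L 15 23 x [-8.3  8.2] y [-23.  -22.6]
R -30 199 x [ 3.8 13.7] y [24.7 31.3]
R -25 480 x [-9.6 11.9] y [23.2 30.8]
R -20 310 x [-10.5  11.2] y [23.1 31.7]
R -15 348 x [-10.3  11.2] y [23.2 35.5]
R -10 338 x [-9.6 11. ] y [23.1 36.5]
R -5 297 x [-9.7 11. ] y [23.2 36.6]
R 0 282 x [-9.6 11.1] y [23.2 36.6]
R 5 229 x [-9.8 11. ] y [23.2 35.8]
R 10 131 x [-10.9  10.9] y [23.1 29.7]
R 15 23 x [-8.4  5.5] y [23.2 23.5]
```

```bash
python3 -m inch '[0,0,-4,0.009, 0,0,-4,0, 0,0,-4,0, 0,0,-3,0, 0,0,-2,0, 0,0,-1,0, 0,0,0,0, 0,0,0,0]'
python3 - <<'E'
from h import *
im,d,s=snap('wrist','w2');im,d,s=snap('side','s2'); print(s['t'],s['tcp_pos'],s['force'])
a=cv2.imread('pics/s2.png')[130:290,220:420];cv2.imwrite('pics/s2c.png',cv2.resize(a,None,fx=3.7,fy=3.7,interpolation=cv2.INTER_CUBIC))
E
```

```text
t: 2.7
tcp_pos: [0.5194, 0.1537, 0.1211]
tool_rot: [0.703, 0.711, 0.001, 0.001]
force: [0.4, -0.2, -0.2]
finger_gap: 0.542
2.75 [0.51955158 0.15354122 0.12126621] [-1.1482845  -0.06349006 -0.2430629 ]
```

View pics/w2.png

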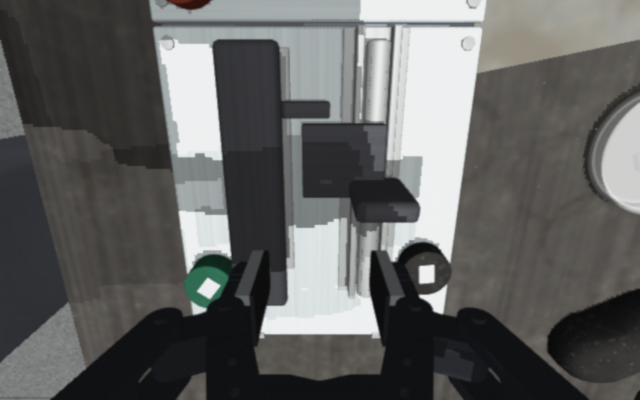

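View pics/s2c.png

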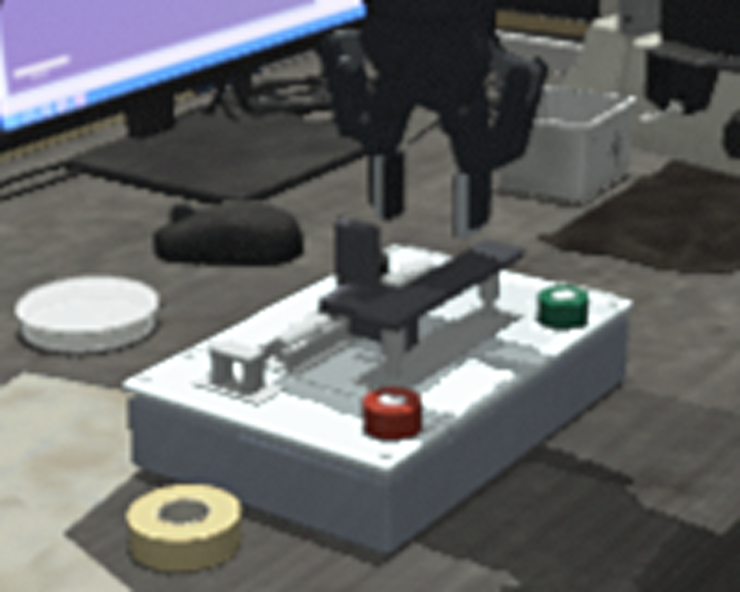

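Both tips line up, one over the bar and one behind the lug. Now I'll descend to find contact.

```bash
for r in '[0,0,-1,0, 0,0,0,0]' ; do python3 -m inch "[0,0,-1,0, 0,0,0,0]"; done; python3 -m inch '[0,0,-0.4,0, 0,0,0,0]'; python3 -m inch '[0,0,-0.3,0, 0,0,0,0]'
```

```text
t: 3.05
tcp_pos: [0.5184, 0.1531, 0.1097]
tool_rot: [0.704, 0.711, -0.001, -0.0]
force: [-0.3, -1.1, 0.2]
finger_gap: 0.536
t: 3.3
tcp_pos: [0.519, 0.1532, 0.1063]
tool_rot: [0.704, 0.711, -0.0, -0.0]
force: [-1.1, -0.5, 3.1]
finger_gap: 0.541
t: 3.55
tcp_pos: [0.5189, 0.1532, 0.1033]
tool_rot: [0.704, 0.711, -0.0, 0.0]
force: [-1.0, -0.2, 4.7]
finger_gap: 0.543
```

```bash
python3 -m inch '[0,0,-0.3,0, 0,0,0,0, 0,0,0,0]'; python3 -m inch '[0,0,-0.15,0, 0,0,0,0, 0,0,0,0]'
python3 - <<'E'
from h import *
im,d,s=snap('wrist','w3'); print(s['t'],s['tcp_pos'],s['force'])
P,ok,_=cloud('wrist','w3'); z=P[...,2]*1000
sl=np.s_[30:190,215:285]; q=P[sl][ok[sl]]*1000; q=q[(q[:,2]>72)&(q[:,2]<100)&(q[:,0]<500)&(q[:,0]>478)]
print('bar z',np.percentile(q[:,2],[10,50,90]),len(q))
q=P[ok]*1000; q=q[(q[:,2]>102)&(q[:,2]<115)&(q[:,0]>530)&(q[:,0]<565)&(q[:,1]>165)&(q[:,1]<200)]; print('lug',np.percentile(q[:,1],[2,98]),len(q))
q=P[ok]*1000; q=q[(abs(q[:,2]-50)<4)&(q[:,0]>440)&(q[:,0]<600)&(q[:,1]<300)]; print('top',np.median(q[:,2]))
E
```

```text
t: 3.92
tcp_pos: [0.5189, 0.1532, 0.1004]
tool_rot: [0.704, 0.711, -0.0, 0.0]
force: [-1.8, -1.4, 3.8]
finger_gap: 0.54
t: 4.3
tcp_pos: [0.5189, 0.1532, 0.0989]
tool_rot: [0.704, 0.711, -0.0, 0.0]
force: [-1.8, -1.3, 5.0]
finger_gap: 0.538
4.3 [0.51894351 0.15318831 0.09893114] [-1.78594111 -1.33297214  4.99487993]
bar z [81.42681009 82.30527029 83.1361671 ] 8561
lug [178.76445397 187.60735005] 2236
top 50.153204974991596
```

View pics/w3.png

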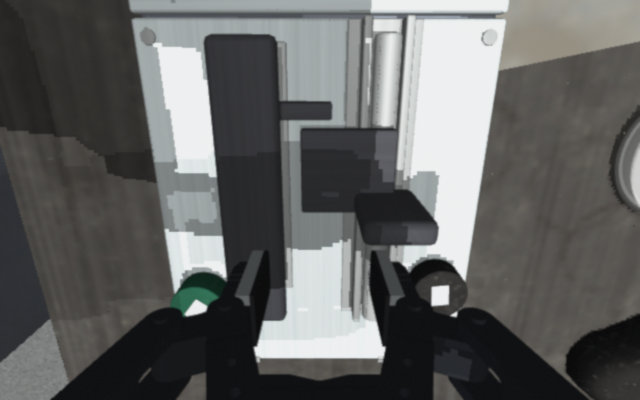

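The bar is 9.7 mm down and the bolt hasn't moved. Now the push.

```bash
python3 -m inch '[0,0.6,0,0, 0,0.6,0,0, 0,0.6,0,0, 0,0.6,0,0, 0,0,0,0]'; python3 -m inch '[0,0.6,0,0, -0.03,0.6,0,0, 0,0.6,0,0, -0.02,0.6,0,0, 0,0.6,0,0, 0,0,0,0]';python3 -m inch '[0,0.5,0,0, -0.02,0.5,0,0, 0,0.3,0,0, 0,0,0,0]'
```

```text
t: 4.97
tcp_pos: [0.5197, 0.1767, 0.0991]
tool_rot: [0.703, 0.711, 0.0, 0.001]
force: [-0.9, -3.8, 4.8]
finger_gap: 0.539
t: 5.72
tcp_pos: [0.5193, 0.2067, 0.0991]
tool_rot: [0.703, 0.711, 0.0, 0.001]
force: [-0.8, -4.5, 4.8]
finger_gap: 0.543
t: 6.22
tcp_pos: [0.5192, 0.2195, 0.0991]
tool_rot: [0.703, 0.711, 0.0, 0.001]
force: [-0.5, -4.2, 5.5]
finger_gap: 0.539
```

Run:
```python
from h import *
im,d,s=snap('wrist','w4'); print(s['t'],s['tcp_pos'],s['force'])
im,d,_=snap('scene','sc4')
P,ok,_=cloud('wrist','w4')
q=P[ok]*1000; a=q[(q[:,2]>72)&(q[:,2]<100)&(q[:,0]<500)&(q[:,0]>478)&(q[:,1]>175+60)]
print('bar z',np.percentile(a[:,2],[10,50,90]),len(a))
q=q[(q[:,2]>102)&(q[:,2]<115)&(q[:,0]>530)&(q[:,0]<565)&(q[:,1]>185)&(q[:,1]<260)]; print('lug',np.percentile(q[:,1],[2,98]),len(q))
a=cv2.imread('pics/sc4.png')[130:290,220:420];cv2.imwrite('pics/sc4c.png',cv2.resize(a,None,fx=3.7,fy=3.7,interpolation=cv2.INTER_CUBIC))
```

```text
6.225 [0.51918561 0.21948285 0.09910665] [-0.4761817  -4.23147093  5.48664302]
bar z [80.88302108 82.33445759 83.15292793] 1902
lug [212.54160048 240.68944293] 2933
```

View pics/w4.png

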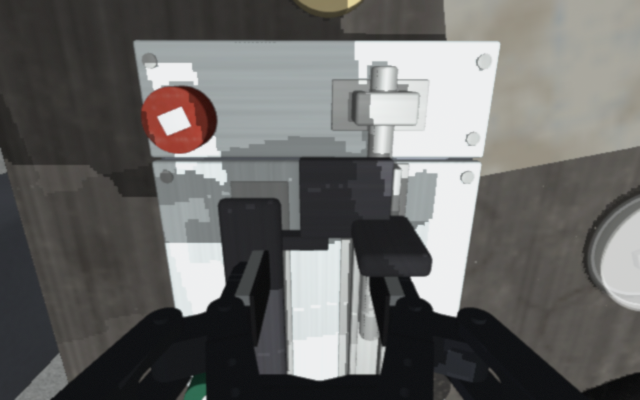

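The bolt is through the keeper at (385,105), with travel at about 58 mm. I'll push on to the stop.

```bash
python3 -m inch '[0,0.2,0,0, 0,0,0,0]'; python3 -m inch '[0,0.15,0,0, 0,0,0,0]'; python3 -m inch '[0,0.1,0,0, 0,0,0,0]'
```

```text
t: 6.58
tcp_pos: [0.5192, 0.2213, 0.0991]
tool_rot: [0.703, 0.711, 0.0, 0.001]
force: [-0.4, -4.3, 6.0]
finger_gap: 0.539
t: 6.82
tcp_pos: [0.5191, 0.2227, 0.0991]
tool_rot: [0.703, 0.711, -0.0, 0.001]
force: [0.5, -5.9, 6.4]
finger_gap: 0.538
t: 7.08
tcp_pos: [0.5191, 0.2231, 0.0991]
tool_rot: [0.703, 0.711, -0.0, 0.001]
force: [1.7, -7.6, 6.4]
finger_gap: 0.541
```

The force is rising and the tool has stalled, so the bolt is at its stop. I'll back off slightly and lift.

```bash
python3 -m inch '[0,-0.3,0,0, 0,-0.2,0,0, 0,0,0.5,0, 0,0,1,0, 0,0,2,0, 0,-1,4,0, 0,-3,5,0, 0,-3,5,0, 0,0,0,0, 0,0,0,0]'
python3 - <<'E'
from h import *
im,d,s=snap('wrist','w5'); print(s['t'],s['tcp_pos'],s['force'])
snap('scene','sc5')
P,ok,_=cloud('wrist','w5')
q=P[ok]*1000; a=q[(q[:,2]>72)&(q[:,2]<100)&(q[:,0]<500)&(q[:,0]>478)&(q[:,1]>130)&(q[:,1]<245)]
print('bar z',np.percentile(a[:,2],[10,50,90]),len(a))
a=q[(q[:,2]>102)&(q[:,2]<115)&(q[:,0]>530)&(q[:,0]<565)&(q[:,1]>150)&(q[:,1]<260)]; print('lug',np.percentile(a[:,1],[2,98]),len(a))
P,ok,_=cloud('scene','sc5')
for nm,uv in dict(red=(249,206),green=(311,243),black=(357,211)).items(): print(nm,np.round(P[uv[1],uv[0]]*1000,1))
E
```

```text
t: 8.32
tcp_pos: [0.5173, 0.1495, 0.2733]
tool_rot: [0.704, 0.71, -0.001, -0.001]
force: [-0.6, 0.3, -0.1]
finger_gap: 0.537
8.325 [0.51727985 0.14951078 0.27334236] [-0.64490001  0.25609179 -0.06788237]
bar z [91.15028419 92.06727915 92.97177497] 3303
lug [234.01611461 243.69946534] 478
red [456.7 282.3  65.1]
green [456.5 119.   65.6]
black [584.  126.6  64.5]
```

View pics/w5.png

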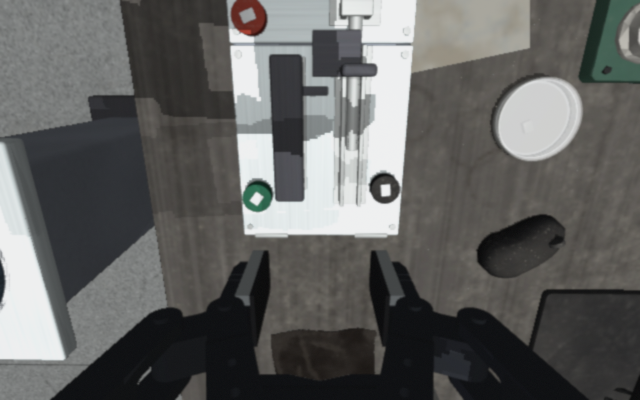

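View pics/sc5.png

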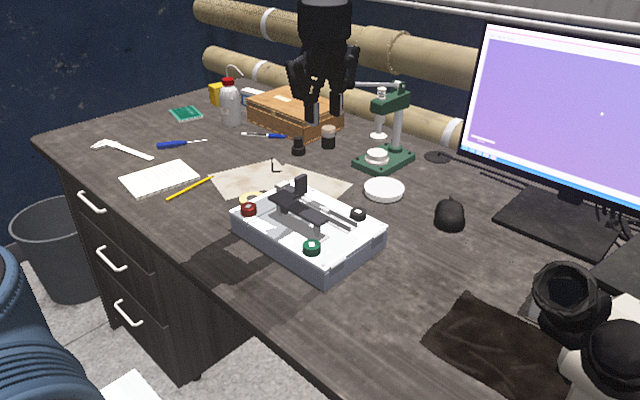

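The lug is now at y 234..243.7 (travel about 61.5 mm). The bar is back up at z 92.1, the tooth sits behind the plate (wrist view, about (316,90)), the mounts haven't moved, and the gripper is clear. More than 0.2 s has passed since the lift, so I'm handing in.

Run:
```python
from station import job
print(job.sign_off())
```

```text
the job is handed in; nothing more can be done
None
```

The specimen box is bolted shut, and I handed the job in at about 8.4 s of the 35 s allowed. No verdict was reported. I set the jaws about 46 mm apart and pressed the catch bar down about 9.7 mm with one fingertip. With the bar held down, I pushed the lug with the other fingertip until the bolt hit its stop, then backed off 5 mm and lifted clear.

**Last checks:**
- **Bolt:** travel measured about 61–62 mm, and the rod is through the keeper.
- **Catch:** the bar is back up at z = 92 mm, with its tooth behind the plate.
- **Mounts:** all three read within about 3 mm of where they started, which is the depth camera's noise.
- **Tape roll:** it looked unmoved in the scene picture, but I did not measure it again.
- **Gripper:** it was well above the box and touching nothing, with forces back near zero.

The only disagreement was early on: the scene and side cameras put the box about 4 mm apart in y. I used the wrist camera's measurement instead, and it matched the given sizes.

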